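Stroke the specimen slide and park its carriage on the tight spot

ROBOT

A 6-joint arm with a two-finger parallel gripper is mounted at the origin on the work surface. World frame = base frame: x ahead of the robot, y to its left, z up, the work surface at z = 0. Lengths are in m, angles in rad, forces in N, time in s.
With the tool pointing down it reaches from about 0.35 to 0.975 m from the base axis. Payload 4.9 kg.
Tool frame: the origin (TCP) lies between the finger pads; the fingertips stand 14 mm ahead of it and the grasp point (between the pads) lies 5 mm behind it (manip.tcp_to_tips is the distance from the TCP to the fingertips, in m); z points along the fingers, y is the line along which they close (so a half turn about z gives the same grasp; the last joint's range is limited). The gripper opens to 85 mm and grips with 20 to 120 N. Pads are 22 mm wide; open, the fingers measure 114 mm over their backs; the gripper's body (76 mm by 85 mm) begins 54 mm behind the grasp point. The pads swing forward as they close: fully open they stand 13 mm farther back than shut.
Start: joints at [1.197, 0.053, 1.613, -0, 1.476, -0.119], TCP at [0.158, 0.605, 0.22] pointing down, gripper open.
Joint ranges: [-3.01, 3.01], [-1.01, 2.22], [0.06, 2.58], [-1.02, 4.17], [0.09, 2.62], [-3.14, 3.14]. Speed limits (rad/s): [2.57, 2.57, 3.14, 3.14, 3.14, 3.14].

INTERFACE

Orientations are given as a unit quaternion [w, x, y, z].
In Python, from plant import manip gives the robot as it stands.
- The arm moves only by the tool servo_tool, never from a script. Its argument "moves" is a list that holds one entry, the list of rows, each a list of 7 numbers: the shift along the tool's x, y, z in mm, then the turn, a rotation vector about the tool's x, y, z in degrees, then the finger opening in mm, from 0 to 85.4. In form: [[[x, y, z, ax, ay, az, fingers], ...]]. A call has 1 to 12 rows; each row shifts and turns the commanded pose from where the row before left it, along the tool's axes as they then stand; what a row does not reach is not made up. A row lasts 1/8 s, in which the tool goes at most 62.5 mm and 10.7 degrees, less where a joint would pass 70% of its speed; a pose out of reach is approached as far as the arm can. A call with a gripper value outside its range is refused whole. The fingers move at their own pace and stop on an object; the grip force is fixed at half the most. Time passes only in rows, so rows that do not move let the fingers close. It gives the time, the measured TCP pose, the force, the opening and the grip force at its end, in the units of the state.
- manip.state(): the state, without advancing time (a new reading comes with each control period).
- manip.grab_frame(name): name is "scene" or "top" or "wrist"; returns a dict with "image" (400x640x3 uint8, blue, green, red), "mtx" (3x3 intrinsics, pixels), "eye" and "rotation" of the camera in the world. Camera axes: x right, y down, z forward; pixel columns grow to the right and rows downward; lengths in m; the calibration is good to about 2 mm. A picture is of the moment at which its call begins. There is no depth.
- manip.job_done(): hands the job in; it is judged then, once.
The state is a dict: "time": time; "joint_pos": joint angles; "joint_vel": joint speeds; "joint_efforts": joint torques, N m; "tool_pos": TCP position; "tool_rot": TCP orientation; "contact_force": force on the tool from outside, world axes, zero at the start; "ft_torque": the same for the moment, N m; "gripper_width": opening from 0.0 (shut) to 1.0 (fully open); "grasp_force": force on a finger pad.
Only numpy, scipy, OpenCV 4.12 (cv2) and the standard library are available. Lean on these libraries where they do the work, as an engineer would, in place of code of your own. Each camera call takes 0.05 s, during which the arm holds its last target. There are 200 camera calls.

TASK

Something is making the specimen slide stick. Ease its carriage home against the stop at the switch-box end, then run it the full travel to the other stop to feel where it drags, going gently into both stops; finally bring the carriage back and leave it standing on the tight spot, let go, so the fitter can clean the rail there. Leave the other things on the bench as they are.

Things in the scene. Friction and masses are not known exactly. Their poses are not given: they have to be found in the camera images.
- slide: hand-operated linear slide fixed to the bench: aluminium base 100 x 380 mm, its top 30 mm above the bench, a 15 mm wide steel rail along its middle, an upright end plate 70 mm wide at each end (top 72 mm above the bench). Origin: on the bench under the middle of the base; x across the slide, y along the rail from the home end to the far end, z up
- rail: the steel rail with its two end plates and rubber buffers (fixed; origin and axes as slide). At one unseen place the carriage runs tight over about 20 mm of its travel; the middle of that place is met with the carriage 60 to 195 mm from where it touches the home buffer
- home_stop (a point): centre of the inner face of the home buffer, a black rubber plug 12 mm in diameter on the inside of the home end plate; yields about 4 N per mm. The home end (-y of the slide) is the one with a small grey switch box, 22 x 44 mm, top 56 mm above the bench, on the base beside the rail
- far_stop (a point): the same point of the equal rubber buffer at the far end (+y of the slide), the end with no switch box
- carriage: the carriage on the rail: bearing block with black end seals, 47 x 72 mm, under a table plate 90 x 66 mm, top 66 mm above the bench. Origin at bench level under its middle, axes as slide. It touches the home buffer at y = -120 mm of the slide, the far one at +120 mm. Free drag 1.5 to 2 N; on the tight spot it swells to 7 to 10 N, then fades; left there, the carriage stays put
- knob (a point): centre of the upright grey cylindrical hand knob in the middle of the carriage's table plate: 28 mm diameter, 42 mm tall, from 74 to 116 mm above the bench; the point is 95 mm above the bench on the knob's axis
- crucible_mid (a point): bystander: small white porcelain crucible, 42 mm wide, 34 mm tall; its centre
- grease_jar_mid (a point): bystander: white plastic grease jar with a grey lid, 52 mm diameter, 48 mm tall; its centre
- screwdriver: bystander: screwdriver 170 mm long lying on the bench; origin under its middle

How it is judged:
On the way, in this order (a step that is already met when the one before it is completed fails the run):
1. the carriage is home against the buffer at the switch-box end (y of carriage in the frame of slide below -0.1185 m), for 0.1 s.
2. the carriage has been run to the far buffer (y of carriage in the frame of slide above 0.1185 m), for 0.1 s.
At the end, for the whole second after the job is handed in: the carriage stands still and released on the tight spot (within about 8 mm of its middle, where the crust still bears on the carriage with more than 3 N), clear of both buffers (contact force between carriage and rail above 3 N and y of carriage in the frame of slide between -0.11 and 0.11 m and linear speed of carriage below 0.005 m/s and contact force between the fingers and carriage below 0.1 N); the robot touches nothing.
It fails at once if the carriage is driven hard into a stop (more than 25 N between carriage and rail) (contact force between carriage and rail above 25 N).
It fails at once if a bystander is disturbed (moved more than 15 mm) (distance of any of crucible_mid, grease_jar_mid, screwdriver from where it was at the start of the episode above 0.015 m).
It also fails if it takes over 69 s, if anything falls off the work surface, if the arm or the gripper's body presses on something with over 40 N, if the wrist force passes 120 N, or if a joint passes its speed limit or range.

## Working session

There is one attempt and no reset: what is moved stays moved. The work goes in short steps, Python scripts to look and compute and a tool call to move; the robot and the scene stay as the last step left them, time stands still between calls to the robot, and variables do not carry over. Pictures are saved under pics/ and viewed, at most 10 in all, crops included, and the job is handed in when it is done.

Besides the shell and the picture viewer there is one more tool, called after "Emit:" by a JSON object that holds its "fn" and its "kwargs", one argument or row to a line. servo_tool: Moves the arm, as the interface text tells. Its arguments: {"type":"object","properties":{"moves":{"type":"array"}},"required":["moves"]}

```bash
mkdir -p pics; python3 - <<'E'
from plant import manip
import cv2,numpy as np,pickle
for n in("top","scene"):
    f=manip.grab_frame(n);cv2.imwrite(f"pics/{n}1.png",f["image"]);pickle.dump(f,open(f"{n}1.pkl","wb"))
    print(n,f["eye"],np.round(f["rotation"],3).tolist(),np.round(f["mtx"],1).tolist())
s=manip.state();print(s)
E
```

```text
top [0.47792469 0.02971952 0.98844731] [0.055, -0.695, 0.716, -0.031] [[519.7, 0.0, 329.1], [0.0, 519.7, 189.1], [0.0, 0.0, 1.0]]
scene [1.02838635 0.28597557 0.48287318] [-0.231, 0.443, 0.774, -0.389] [[364.5, 0.0, 321.2], [0.0, 364.5, 200.8], [0.0, 0.0, 1.0]]
{'time': 0.1, 'joint_pos': array([ 1.19704230e+00,  5.32981815e-02,  1.61412848e+00, -5.33907450e-06,
        1.47599568e+00, -1.18994939e-01]), 'joint_vel': array([ 0.00111356,  0.0001566 , -0.00498422,  0.00072561, -0.00127735,
       -0.0003463 ]), 'joint_efforts': array([ 6.69807159e-04, -3.94896019e+01, -3.71366072e+01, -5.81998484e-05,
        3.84760962e-03, -7.00676040e-06]), 'tool_pos': array([0.15729548, 0.60429197, 0.21839828]), 'tool_rot': array([-2.20543379e-04,  1.27035048e-01,  9.91897807e-01, -8.87864896e-04]), 'contact_force': array([-0.04257668,  0.25205793,  1.21328239]), 'ft_torque': array([-0.00208182,  0.0180652 , -0.02640106]), 'grasp_force': 0.0, 'gripper_width': 0.9986038736963723}
```

View pics/top1.png

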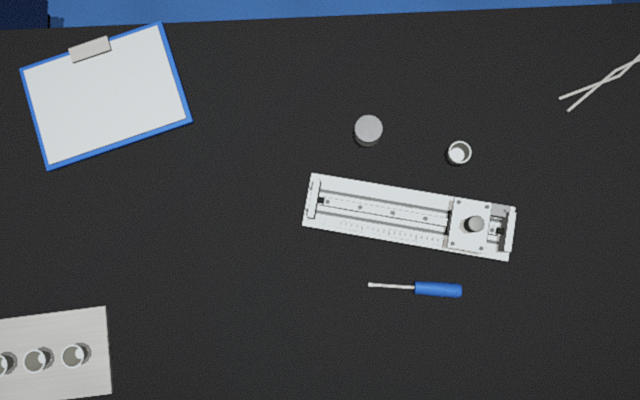

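View pics/scene1.png

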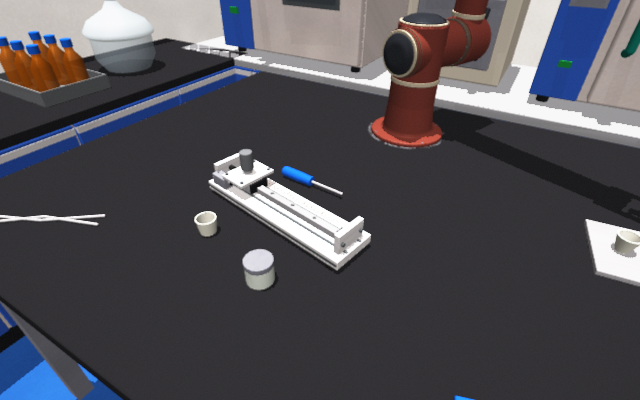

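The top view shows the slide from about (307,200) at the far end to (512,234) at the home end. The grey switch box is near (500,211), and the carriage knob is at (475,224), close to home. The jar is at (368,130), the crucible at (459,153) and the screwdriver at (415,288).

```bash
cat >h.py <<'E'
import cv2,numpy as np
from scipy.spatial.transform import Rotation as R
def rot(f):
    q=np.asarray(f["rotation"]); 
    return R.from_quat(np.r_[q[1:],q[0]]).as_matrix() if q.size==4 else q
def ray(f,u,v,z):
    d=rot(f)@np.linalg.solve(f["mtx"],[u,v,1.]); e=np.asarray(f["eye"])
    return e+d*(z-e[2])/d[2]
E
python3 - <<'E'
from h import *
import pickle
f=pickle.load(open("top1.pkl","rb"));g=cv2.cvtColor(f["image"],cv2.COLOR_BGR2GRAY)
m=(g>90).astype(np.uint8); m[:,:290]=0;m[:,530:]=0;m[:165]=0;m[270:]=0
m=cv2.morphologyEx(m,cv2.MORPH_CLOSE,np.ones((9,9)))
c=max(cv2.findContours(m,0,2)[0],key=cv2.contourArea)
b=cv2.boxPoints(cv2.minAreaRect(c));P=np.array([ray(f,*p,.03) for p in b])
print(b,P.round(4),np.linalg.norm(P-np.roll(P,1,0),axis=1),P.mean(0))
print("knob top",ray(f,475,222,.116),"jar",ray(f,368,130,.048),"cruc",ray(f,459,153,.034),"sd",ray(f,369,285,0.01),ray(f,462,290,.015))
s=cv2.resize(f["image"][165:270,430:525],None,fx=5,fy=5,interpolation=2);cv2.imwrite("pics/c1.png",s)
fs=pickle.load(open("scene1.pkl","rb"));print("scene knob top",ray(fs,246,153,.116))
E
```

```text
[[300.96188 225.82101]
 [310.4365  170.86835]
 [518.6271  206.76328]
 [509.15244 261.71594]] [[ 0.5293  0.1153  0.03  ]
 [ 0.6314  0.0954  0.03  ]
 [ 0.5521 -0.284   0.03  ]
 [ 0.4533 -0.26    0.03  ]] [0.38292615 0.10400802 0.3875519  0.10170879] [ 0.54150459 -0.08330124  0.03      ]
knob top [ 0.5223277  -0.18243004  0.116     ] jar [ 0.70113225 -0.01400859  0.048     ] cruc [ 0.65482779 -0.18094347  0.034     ] sd [ 0.41717062 -0.00673854  0.01      ] [ 0.4040999  -0.17579152  0.015     ]
scene knob top [ 0.52695309 -0.17814799  0.116     ]
```

View pics/c1.png

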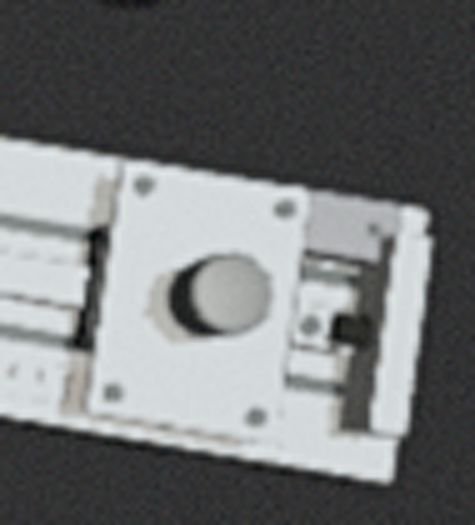

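Emit:
{"fn": "servo_tool", "kwargs": {
  "moves": [
    [[0,0,0,0,0,-3,60],[-25.7,-34.9,0,0,0,0,60],[-25.7,-34.9,0,0,0,0,60],[-25.7,-34.9,0,0,0,0,60],[-25.7,-34.9,0,0,0,0,60],[-25.7,-34.9,0,0,0,0,60],[-25.7,-34.9,0,0,0,0,60],[-25.7,-34.9,0,0,0,0,60],[-25.7,-34.9,0,0,0,0,60],[-25.7,-34.9,0,0,0,0,60],[-25.7,-34.9,0,0,0,0,60],[-25.7,-34.9,0,0,0,0,60]]
  ]
}}

```text
time: 1.6
tool_pos: [0.3574, 0.1705, 0.2191]
tool_rot: [-0.0, 0.101, 0.995, -0.0]
contact_force: [1.0, 0.5, -0.7]
gripper_width: 0.703
grasp_force: 0.0
```

Emit:
{"fn": "servo_tool", "kwargs": {
  "moves": [
    [[-25.7,-34.9,0,0,0,0,60],[-25.7,-34.9,0,0,0,0,60],[-25.7,-34.9,0,0,0,0,60],[-25.7,-34.9,0,0,0,0,60],[-25.7,-34.9,0,0,0,0,60],[-25.7,-34.9,0,0,0,0,60],[-25.7,-34.9,0,0,0,0,60],[-25.7,-34.9,0,0,0,0,60],[-25.7,-34.9,0,0,0,0,60],[0,0,0,0,0,0,60],[0,0,0,0,0,0,60]]
  ]
}}

```text
time: 2.98
tool_pos: [0.5202, -0.1817, 0.2189]
tool_rot: [-0.001, 0.101, 0.995, 0.0]
contact_force: [-0.1, 0.6, -0.5]
gripper_width: 0.704
grasp_force: 0.0
```

```bash
python3 - <<'E'
from plant import manip
from h import *
import pickle
f=manip.grab_frame("wrist");cv2.imwrite("pics/w1.png",f["image"]);pickle.dump(f,open("w1.pkl","wb"))
s=manip.state();print(s["time"],s["tool_pos"],s["contact_force"],s["gripper_width"],f["eye"])
q=s["tool_rot"];print(R.from_quat(np.r_[q[1:],q[0]]).as_matrix().round(4))
E
```

```text
3.025 [ 0.52022822 -0.18138506  0.2190917 ] [-0.48283789  0.00716304  0.4153705 ] 0.7010806462329221 [ 0.44859649 -0.16717579  0.37290605]
[[-9.797e-01  2.004e-01 -8.000e-04]
 [ 2.004e-01  9.797e-01  7.000e-04]
 [ 9.000e-04  5.000e-04 -1.000e+00]]
```

View pics/w1.png

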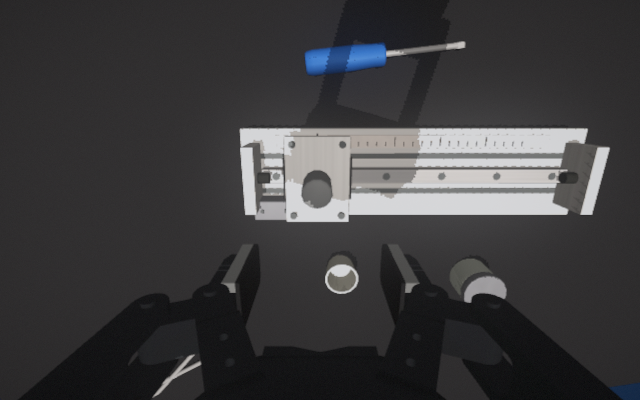

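The wrist view shows the carriage near home, with the switch box at (270,210). The knob's top face is at about (317,194). The rail runs level across the picture.

```bash
python3 - <<'E'
from h import *
import pickle
f=pickle.load(open("w1.pkl","rb"))
A=np.array([[-.9797,.2004],[.2004,.9797]])
for n,u,v,z in [("knobtop",317,194,.116),("knobL",302,194,.116),("knobR",332,194,.116),("edgeL",241,129,.03),("edgeR",586,128,.03),("lowL",242,214,.03),("bufH",270,178,.051),("bufF",559,178,.051),("plL",285,180,.066),("plR",350,180,.066),("pl1",286,137,.066),("pl2",351,222,.066)]:
    p=ray(f,u,v,z);print(n,p.round(4),"tool xy off mm",(A@(p[:2]-[.5202,-.1814])*1e3).round(1))
E
```

```text
knobtop [ 0.5199 -0.1844  0.116 ] tool xy off mm [-0.3 -3. ]
knobL [ 0.5173 -0.1971  0.116 ] tool xy off mm [ -0.3 -16. ]
knobR [ 0.5225 -0.1717  0.116 ] tool xy off mm [-0.3 10. ]
edgeL [ 0.4553 -0.2562  0.03  ] tool xy off mm [ 48.6 -86.2]
edgeR [0.5294 0.1109 0.03  ] tool xy off mm [ 49.5 288.2]
lowL [ 0.5501 -0.2817  0.03  ] tool xy off mm [-49.4 -92.3]
bufH [ 0.5105 -0.2343  0.051 ] tool xy off mm [ -1.1 -53.8]
bufF [0.5724 0.0678 0.051 ] tool xy off mm [ -1.2 254.6]
plL [ 0.5127 -0.2167  0.066 ] tool xy off mm [  0.2 -36.1]
plR [ 0.526  -0.1518  0.066 ] tool xy off mm [ 0.2 30.2]
pl1 [ 0.4709 -0.2057  0.066 ] tool xy off mm [ 43.4 -33.7]
pl2 [ 0.5713 -0.1587  0.066 ] tool xy off mm [-45.5  32.5]
```

Emit:
{"fn": "servo_tool", "kwargs": {
  "moves": [
    [[0,-3,30,0,0,0,60],[0,0,30,0,0,0,60],[0,0,30,0,0,0,60],[0,0,22,0,0,0,50],[0,0,10,0,0,0,40],[0,0,0,0,0,0,36],[0,0,0,0,0,0,36],[0,0,0,0,0,0,36]]
  ]
}}

```text
time: 4.03
tool_pos: [0.5209, -0.1855, 0.0989]
tool_rot: [0.001, 0.101, 0.995, -0.0]
contact_force: [0.7, -1.1, 0.6]
gripper_width: 0.424
grasp_force: 0.0
```

Emit:
{"fn": "servo_tool", "kwargs": {
  "moves": [
    [[0,-2,0,0,0,0,36],[0,-2,0,0,0,0,36],[0,-2,0,0,0,0,36],[0,-2,0,0,0,0,36]]
  ]
}}

```text
time: 4.53
tool_pos: [0.5187, -0.1931, 0.0977]
tool_rot: [0.0, 0.101, 0.995, 0.0]
contact_force: [0.3, 1.3, 1.3]
gripper_width: 0.424
grasp_force: 0.8
```

Emit:
{"fn": "servo_tool", "kwargs": {
  "moves": [
    [[0,-2,0,0,0,0,36],[0,-2,0,0,0,0,36]]
  ]
}}

```text
time: 4.78
tool_pos: [0.5177, -0.1971, 0.0975]
tool_rot: [0.0, 0.101, 0.995, 0.0]
contact_force: [0.6, 1.5, 1.4]
gripper_width: 0.426
grasp_force: 0.8
```

Emit:
{"fn": "servo_tool", "kwargs": {
  "moves": [
    [[0,-2,0,0,0,0,36],[0,-1.5,0,0,0,0,36]]
  ]
}}

```text
time: 5.03
tool_pos: [0.517, -0.2006, 0.0975]
tool_rot: [0.0, 0.101, 0.995, -0.0]
contact_force: [2.1, 1.9, 1.5]
gripper_width: 0.424
grasp_force: 0.8
```

Emit:
{"fn": "servo_tool", "kwargs": {
  "moves": [
    [[0,-1,0,0,0,0,36],[0,-1,0,0,0,0,36]]
  ]
}}

```text
time: 5.28
tool_pos: [0.5166, -0.2024, 0.0975]
tool_rot: [0.0, 0.101, 0.995, 0.0]
contact_force: [0.4, 2.3, 0.6]
gripper_width: 0.422
grasp_force: 0.8
```

Emit:
{"fn": "servo_tool", "kwargs": {
  "moves": [
    [[0,-0.5,0,0,0,0,36],[0,-0.5,0,0,0,0,36]]
  ]
}}

```text
time: 5.52
tool_pos: [0.5164, -0.2034, 0.0975]
tool_rot: [-0.0, 0.101, 0.995, 0.0]
contact_force: [0.8, 1.8, 1.0]
gripper_width: 0.422
grasp_force: 0.8
```

Emit:
{"fn": "servo_tool", "kwargs": {
  "moves": [
    [[0,-0.7,0,0,0,0,36],[0,-0.8,0,0,0,0,36]]
  ]
}}

```text
time: 5.78
tool_pos: [0.5162, -0.2043, 0.0975]
tool_rot: [0.0, 0.101, 0.995, 0.001]
contact_force: [1.7, 4.6, 1.0]
gripper_width: 0.416
grasp_force: 2.1
```

Emit:
{"fn": "servo_tool", "kwargs": {
  "moves": [
    [[0,-0.5,0,0,0,0,36],[0,-0.5,0,0,0,0,36]]
  ]
}}

```text
time: 6.02
tool_pos: [0.516, -0.2049, 0.0974]
tool_rot: [0.0, 0.101, 0.995, 0.001]
contact_force: [2.3, 6.3, 2.5]
gripper_width: 0.421
grasp_force: 3.1
```

Emit:
{"fn": "servo_tool", "kwargs": {
  "moves": [
    [[0,-0.5,0,0,0,0,36],[0,-0.5,0,0,0,0,36]]
  ]
}}

```text
time: 6.28
tool_pos: [0.5159, -0.2054, 0.0975]
tool_rot: [0.0, 0.101, 0.995, 0.002]
contact_force: [3.1, 7.1, 2.1]
gripper_width: 0.426
grasp_force: 3.9
```

Emit:
{"fn": "servo_tool", "kwargs": {
  "moves": [
    [[0,3,0,0,0,0,36],[0,4,0,0,0,0,36],[0,3,0,0,0,0,36],[0,5,0,0,0,0,36],[0,5,0,0,0,0,36],[0,5,0,0,0,0,36],[0,5,0,0,0,0,36],[0,5,0,0,0,0,36],[0,5,0,0,0,0,36],[0,4,0,0,0,0,36],[0,4,0,0,0,0,36],[0,3,0,0,0,0,36]]
  ]
}}

```text
time: 7.78
tool_pos: [0.526, -0.1566, 0.0975]
tool_rot: [-0.0, 0.101, 0.995, 0.0]
contact_force: [-0.4, -1.7, -0.9]
gripper_width: 0.425
grasp_force: 0.8
```

Emit:
{"fn": "servo_tool", "kwargs": {
  "moves": [
    [[0,3,0,0,0,0,36],[0,3,0,0,0,0,36]]
  ]
}}

```text
time: 8.02
tool_pos: [0.5271, -0.1508, 0.0975]
tool_rot: [-0.0, 0.101, 0.995, -0.0]
contact_force: [-1.1, -2.4, -0.8]
gripper_width: 0.421
grasp_force: 0.8
```

Emit:
{"fn": "servo_tool", "kwargs": {
  "moves": [
    [[0,3,0,0,0,0,36],[0,3,0,0,0,0,36]]
  ]
}}

```text
time: 8.28
tool_pos: [0.5284, -0.1449, 0.0975]
tool_rot: [-0.0, 0.101, 0.995, 0.0]
contact_force: [-0.3, -1.3, -0.5]
gripper_width: 0.422
grasp_force: 0.8
```

Emit:
{"fn": "servo_tool", "kwargs": {
  "moves": [
    [[0,3,0,0,0,0,36],[0,3,0,0,0,0,36]]
  ]
}}

```text
time: 8.52
tool_pos: [0.5296, -0.139, 0.0975]
tool_rot: [-0.0, 0.101, 0.995, 0.0]
contact_force: [-0.9, -2.9, -1.0]
gripper_width: 0.423
grasp_force: 0.8
```

Emit:
{"fn": "servo_tool", "kwargs": {
  "moves": [
    [[0,3,0,0,0,0,36],[0,3,0,0,0,0,36]]
  ]
}}

```text
time: 8.78
tool_pos: [0.5307, -0.1331, 0.0975]
tool_rot: [-0.0, 0.101, 0.995, -0.0]
contact_force: [-1.4, -1.8, -1.7]
gripper_width: 0.424
grasp_force: 0.8
```

Emit:
{"fn": "servo_tool", "kwargs": {
  "moves": [
    [[0,3,0,0,0,0,36],[0,3,0,0,0,0,36]]
  ]
}}

```text
time: 9.02
tool_pos: [0.532, -0.1272, 0.0975]
tool_rot: [0.0, 0.101, 0.995, 0.0]
contact_force: [-0.7, -2.2, -0.9]
gripper_width: 0.419
grasp_force: 0.8
```

Emit:
{"fn": "servo_tool", "kwargs": {
  "moves": [
    [[0,3,0,0,0,0,36],[0,3,0,0,0,0,36]]
  ]
}}

```text
time: 9.28
tool_pos: [0.5332, -0.1214, 0.0975]
tool_rot: [0.0, 0.101, 0.995, 0.0]
contact_force: [0.2, -1.7, -1.6]
gripper_width: 0.423
grasp_force: 0.8
```

Emit:
{"fn": "servo_tool", "kwargs": {
  "moves": [
    [[0,3,0,0,0,0,36],[0,3,0,0,0,0,36]]
  ]
}}

```text
time: 9.52
tool_pos: [0.5344, -0.1155, 0.0975]
tool_rot: [-0.0, 0.101, 0.995, -0.0]
contact_force: [-1.4, -0.6, -0.5]
gripper_width: 0.424
grasp_force: 0.8
```

Emit:
{"fn": "servo_tool", "kwargs": {
  "moves": [
    [[0,3,0,0,0,0,36],[0,3,0,0,0,0,36]]
  ]
}}

```text
time: 9.78
tool_pos: [0.5356, -0.1096, 0.0975]
tool_rot: [-0.0, 0.101, 0.995, -0.0]
contact_force: [-1.1, -1.5, -0.6]
gripper_width: 0.425
grasp_force: 0.8
```

Emit:
{"fn": "servo_tool", "kwargs": {
  "moves": [
    [[0,3,0,0,0,0,36],[0,3,0,0,0,0,36]]
  ]
}}

```text
time: 10.02
tool_pos: [0.5368, -0.1037, 0.0975]
tool_rot: [0.0, 0.101, 0.995, 0.0]
contact_force: [-1.3, -0.9, -0.9]
gripper_width: 0.418
grasp_force: 0.8
```

Emit:
{"fn": "servo_tool", "kwargs": {
  "moves": [
    [[0,3,0,0,0,0,36],[0,3,0,0,0,0,36]]
  ]
}}

```text
time: 10.28
tool_pos: [0.538, -0.0978, 0.0975]
tool_rot: [-0.0, 0.101, 0.995, 0.0]
contact_force: [-1.2, -1.9, -1.5]
gripper_width: 0.421
grasp_force: 0.8
```

Emit:
{"fn": "servo_tool", "kwargs": {
  "moves": [
    [[0,3,0,0,0,0,36],[0,3,0,0,0,0,36]]
  ]
}}

```text
time: 10.52
tool_pos: [0.5392, -0.092, 0.0975]
tool_rot: [-0.0, 0.101, 0.995, 0.0]
contact_force: [-0.8, -0.9, -0.3]
gripper_width: 0.419
grasp_force: 0.8
```

Emit:
{"fn": "servo_tool", "kwargs": {
  "moves": [
    [[0,3,0,0,0,0,36],[0,3,0,0,0,0,36]]
  ]
}}

```text
time: 10.78
tool_pos: [0.5404, -0.0861, 0.0975]
tool_rot: [-0.0, 0.101, 0.995, -0.0]
contact_force: [0.3, -0.3, -0.9]
gripper_width: 0.422
grasp_force: 0.8
```

Emit:
{"fn": "servo_tool", "kwargs": {
  "moves": [
    [[0,3,0,0,0,0,36],[0,3,0,0,0,0,36]]
  ]
}}

```text
time: 11.02
tool_pos: [0.5416, -0.0802, 0.0975]
tool_rot: [0.0, 0.101, 0.995, 0.0]
contact_force: [-1.4, -1.6, -0.5]
gripper_width: 0.422
grasp_force: 0.8
```

Emit:
{"fn": "servo_tool", "kwargs": {
  "moves": [
    [[0,3,0,0,0,0,36],[0,3,0,0,0,0,36]]
  ]
}}

```text
time: 11.28
tool_pos: [0.5428, -0.0743, 0.0975]
tool_rot: [-0.0, 0.101, 0.995, 0.0]
contact_force: [-1.6, -1.2, -0.9]
gripper_width: 0.422
grasp_force: 0.8
```

Emit:
{"fn": "servo_tool", "kwargs": {
  "moves": [
    [[0,3,0,0,0,0,36],[0,3,0,0,0,0,36]]
  ]
}}

```text
time: 11.52
tool_pos: [0.544, -0.0685, 0.0975]
tool_rot: [-0.0, 0.101, 0.995, -0.0]
contact_force: [-1.3, -2.0, -0.4]
gripper_width: 0.424
grasp_force: 0.8
```

Emit:
{"fn": "servo_tool", "kwargs": {
  "moves": [
    [[0,3,0,0,0,0,36],[0,3,0,0,0,0,36]]
  ]
}}

```text
time: 11.78
tool_pos: [0.5452, -0.0628, 0.0975]
tool_rot: [-0.0, 0.101, 0.995, -0.0]
contact_force: [-1.5, -3.5, -1.2]
gripper_width: 0.425
grasp_force: 1.9
```

Emit:
{"fn": "servo_tool", "kwargs": {
  "moves": [
    [[0,3,0,0,0,0,36],[0,3,0,0,0,0,36]]
  ]
}}

```text
time: 12.02
tool_pos: [0.5462, -0.058, 0.0975]
tool_rot: [-0.0, 0.101, 0.995, -0.001]
contact_force: [-1.8, -7.2, -1.1]
gripper_width: 0.421
grasp_force: 3.6
```

Emit:
{"fn": "servo_tool", "kwargs": {
  "moves": [
    [[0,3,0,0,0,0,36],[0,3,0,0,0,0,36]]
  ]
}}

```text
time: 12.28
tool_pos: [0.5474, -0.0521, 0.0975]
tool_rot: [-0.0, 0.101, 0.995, -0.001]
contact_force: [-1.7, -5.6, -1.0]
gripper_width: 0.421
grasp_force: 3.0
```

Emit:
{"fn": "servo_tool", "kwargs": {
  "moves": [
    [[0,3,0,0,0,0,36],[0,3,0,0,0,0,36]]
  ]
}}

```text
time: 12.52
tool_pos: [0.5489, -0.0449, 0.0975]
tool_rot: [-0.0, 0.101, 0.995, 0.0]
contact_force: [-1.1, -0.5, -1.0]
gripper_width: 0.418
grasp_force: 0.9
```

Emit:
{"fn": "servo_tool", "kwargs": {
  "moves": [
    [[0,3,0,0,0,0,36],[0,3,0,0,0,0,36]]
  ]
}}

```text
time: 12.78
tool_pos: [0.5501, -0.0388, 0.0975]
tool_rot: [0.0, 0.101, 0.995, 0.0]
contact_force: [-1.3, -1.9, -0.8]
gripper_width: 0.423
grasp_force: 0.8
```

Emit:
{"fn": "servo_tool", "kwargs": {
  "moves": [
    [[0,3,0,0,0,0,36],[0,3,0,0,0,0,36]]
  ]
}}

```text
time: 13.02
tool_pos: [0.5513, -0.0331, 0.0975]
tool_rot: [0.0, 0.101, 0.995, 0.0]
contact_force: [-1.7, -1.7, -0.2]
gripper_width: 0.418
grasp_force: 0.8
```

Emit:
{"fn": "servo_tool", "kwargs": {
  "moves": [
    [[0,3,0,0,0,0,36],[0,3,0,0,0,0,36]]
  ]
}}

```text
time: 13.28
tool_pos: [0.5525, -0.0273, 0.0975]
tool_rot: [-0.0, 0.101, 0.995, 0.0]
contact_force: [-0.6, -2.2, -0.7]
gripper_width: 0.42
grasp_force: 0.8
```

Emit:
{"fn": "servo_tool", "kwargs": {
  "moves": [
    [[0,3,0,0,0,0,36],[0,3,0,0,0,0,36]]
  ]
}}

```text
time: 13.52
tool_pos: [0.5536, -0.0214, 0.0975]
tool_rot: [-0.0, 0.101, 0.995, 0.0]
contact_force: [-0.9, -0.6, -1.4]
gripper_width: 0.421
grasp_force: 0.8
```

Emit:
{"fn": "servo_tool", "kwargs": {
  "moves": [
    [[0,3,0,0,0,0,36],[0,3,0,0,0,0,36]]
  ]
}}

```text
time: 13.78
tool_pos: [0.5549, -0.0156, 0.0975]
tool_rot: [-0.0, 0.101, 0.995, 0.0]
contact_force: [-1.3, -1.6, -0.4]
gripper_width: 0.421
grasp_force: 0.8
```

Emit:
{"fn": "servo_tool", "kwargs": {
  "moves": [
    [[0,3,0,0,0,0,36],[0,3,0,0,0,0,36]]
  ]
}}

```text
time: 14.02
tool_pos: [0.5561, -0.0097, 0.0975]
tool_rot: [-0.0, 0.101, 0.995, 0.0]
contact_force: [-1.2, -1.1, -0.2]
gripper_width: 0.419
grasp_force: 0.8
```

Emit:
{"fn": "servo_tool", "kwargs": {
  "moves": [
    [[0,3,0,0,0,0,36],[0,3,0,0,0,0,36]]
  ]
}}

```text
time: 14.28
tool_pos: [0.5573, -0.0038, 0.0975]
tool_rot: [-0.0, 0.101, 0.995, 0.0]
contact_force: [-1.0, -1.8, -0.2]
gripper_width: 0.421
grasp_force: 0.8
```

Emit:
{"fn": "servo_tool", "kwargs": {
  "moves": [
    [[0,3,0,0,0,0,36],[0,3,0,0,0,0,36]]
  ]
}}

```text
time: 14.52
tool_pos: [0.5585, 0.0021, 0.0975]
tool_rot: [-0.0, 0.101, 0.995, -0.0]
contact_force: [-0.9, -1.7, -0.2]
gripper_width: 0.419
grasp_force: 0.8
```

Emit:
{"fn": "servo_tool", "kwargs": {
  "moves": [
    [[0,3,0,0,0,0,36],[0,3,0,0,0,0,36]]
  ]
}}

```text
time: 14.78
tool_pos: [0.5597, 0.0079, 0.0975]
tool_rot: [-0.0, 0.101, 0.995, -0.0]
contact_force: [-1.2, -1.0, -0.6]
gripper_width: 0.421
grasp_force: 0.8
```

Emit:
{"fn": "servo_tool", "kwargs": {
  "moves": [
    [[0,4,0,0,0,0,36],[0,4,0,0,0,0,36],[0,4,0,0,0,0,36],[0,4,0,0,0,0,36],[0,3,0,0,0,0,36],[0,2,0,0,0,0,36],[0,2,0,0,0,0,36],[0,2,0,0,0,0,36]]
  ]
}}

```text
time: 15.78
tool_pos: [0.5648, 0.0323, 0.0976]
tool_rot: [0.0, 0.101, 0.995, -0.0]
contact_force: [-0.1, -1.2, -0.4]
gripper_width: 0.425
grasp_force: 0.8
```

Emit:
{"fn": "servo_tool", "kwargs": {
  "moves": [
    [[0,1,0,0,0,0,36],[0,1,0,0,0,0,36]]
  ]
}}

```text
time: 16.02
tool_pos: [0.5652, 0.0342, 0.0976]
tool_rot: [0.0, 0.101, 0.995, 0.0]
contact_force: [-0.5, -0.8, -0.1]
gripper_width: 0.418
grasp_force: 0.8
```

Emit:
{"fn": "servo_tool", "kwargs": {
  "moves": [
    [[0,1,0,0,0,0,36],[0,1,0,0,0,0,36]]
  ]
}}

```text
time: 16.27
tool_pos: [0.5656, 0.0362, 0.0975]
tool_rot: [0.0, 0.101, 0.995, -0.0]
contact_force: [-1.2, -1.6, -0.5]
gripper_width: 0.426
grasp_force: 0.8
```

Emit:
{"fn": "servo_tool", "kwargs": {
  "moves": [
    [[0,0.8,0,0,0,0,36],[0,0.7,0,0,0,0,36]]
  ]
}}

```text
time: 16.52
tool_pos: [0.5659, 0.0377, 0.0975]
tool_rot: [0.0, 0.101, 0.995, -0.0]
contact_force: [-0.4, -1.5, 0.4]
gripper_width: 0.424
grasp_force: 0.8
```

Emit:
{"fn": "servo_tool", "kwargs": {
  "moves": [
    [[0,0.7,0,0,0,0,36],[0,0.8,0,0,0,0,36]]
  ]
}}

```text
time: 16.77
tool_pos: [0.5661, 0.0391, 0.0975]
tool_rot: [0.0, 0.101, 0.995, 0.0]
contact_force: [-0.7, -0.9, -0.3]
gripper_width: 0.424
grasp_force: 0.8
```

Emit:
{"fn": "servo_tool", "kwargs": {
  "moves": [
    [[0,0.7,0,0,0,0,36],[0,0.8,0,0,0,0,36]]
  ]
}}

```text
time: 17.02
tool_pos: [0.5664, 0.0403, 0.0975]
tool_rot: [-0.0, 0.101, 0.995, -0.0]
contact_force: [-1.8, -3.6, -0.3]
gripper_width: 0.421
grasp_force: 1.8
```

Emit:
{"fn": "servo_tool", "kwargs": {
  "moves": [
    [[0,0.5,0,0,0,0,36],[0,0.5,0,0,0,0,36]]
  ]
}}

```text
time: 17.27
tool_pos: [0.5665, 0.0409, 0.0975]
tool_rot: [-0.0, 0.101, 0.995, -0.001]
contact_force: [-2.0, -5.3, -0.5]
gripper_width: 0.419
grasp_force: 2.8
```

Emit:
{"fn": "servo_tool", "kwargs": {
  "moves": [
    [[0,0.5,0,0,0,0,36],[0,0.3,0,0,0,0,36],[0,0,0,0,0,0,36]]
  ]
}}

```text
time: 17.65
tool_pos: [0.5666, 0.0412, 0.0975]
tool_rot: [-0.0, 0.101, 0.995, -0.001]
contact_force: [-2.7, -5.5, 0.6]
gripper_width: 0.422
grasp_force: 3.3
```

Emit:
{"fn": "servo_tool", "kwargs": {
  "moves": [
    [[0,-4,0,0,0,0,36],[0,-4,0,0,0,0,36],[0,-3,0,0,0,0,36],[0,-6,0,0,0,0,36],[0,-8,0,0,0,0,36],[0,-9,0,0,0,0,36],[0,-10,0,0,0,0,36],[0,-10,0,0,0,0,36],[0,-9,0,0,0,0,36],[0,-8,0,0,0,0,36],[0,-6,0,0,0,0,36],[0,-4,0,0,0,0,36]]
  ]
}}

```text
time: 19.15
tool_pos: [0.5504, -0.0374, 0.0974]
tool_rot: [-0.0, 0.101, 0.995, 0.0]
contact_force: [0.8, 1.9, 0.9]
gripper_width: 0.422
grasp_force: 0.9
```

Emit:
{"fn": "servo_tool", "kwargs": {
  "moves": [
    [[0,-3,0,0,0,0,36],[0,-3,0,0,0,0,36]]
  ]
}}

```text
time: 19.4
tool_pos: [0.5492, -0.0429, 0.0975]
tool_rot: [-0.0, 0.101, 0.995, 0.0]
contact_force: [0.8, 1.7, 1.6]
gripper_width: 0.42
grasp_force: 0.8
```

Emit:
{"fn": "servo_tool", "kwargs": {
  "moves": [
    [[0,-3,0,0,0,0,36],[0,-3,0,0,0,0,36]]
  ]
}}

```text
time: 19.65
tool_pos: [0.548, -0.0489, 0.0975]
tool_rot: [-0.0, 0.101, 0.995, 0.0]
contact_force: [0.9, 1.6, 0.5]
gripper_width: 0.421
grasp_force: 0.8
```

Emit:
{"fn": "servo_tool", "kwargs": {
  "moves": [
    [[0,-2,0,0,0,0,36],[0,-2,0,0,0,0,36]]
  ]
}}

```text
time: 19.9
tool_pos: [0.5472, -0.0528, 0.0975]
tool_rot: [-0.0, 0.101, 0.995, 0.0]
contact_force: [0.0, 1.3, 1.0]
gripper_width: 0.42
grasp_force: 1.0
```

Emit:
{"fn": "servo_tool", "kwargs": {
  "moves": [
    [[0,-1.5,0,0,0,0,36],[0,-1.5,0,0,0,0,36]]
  ]
}}

```text
time: 20.15
tool_pos: [0.5467, -0.0551, 0.0975]
tool_rot: [0.0, 0.101, 0.995, 0.001]
contact_force: [0.8, 4.5, 0.6]
gripper_width: 0.422
grasp_force: 2.3
```

Emit:
{"fn": "servo_tool", "kwargs": {
  "moves": [
    [[0,-1.5,0,0,0,0,36],[0,-1.5,0,0,0,0,36]]
  ]
}}

```text
time: 20.4
tool_pos: [0.5462, -0.0576, 0.0975]
tool_rot: [0.0, 0.101, 0.995, 0.001]
contact_force: [2.6, 6.6, 0.2]
gripper_width: 0.42
grasp_force: 3.3
```

Emit:
{"fn": "servo_tool", "kwargs": {
  "moves": [
    [[0,-1.5,0,0,0,0,36],[0,-1.5,0,0,0,0,36]]
  ]
}}

```text
time: 20.65
tool_pos: [0.5457, -0.0603, 0.0975]
tool_rot: [0.0, 0.101, 0.995, 0.001]
contact_force: [2.6, 7.6, 0.4]
gripper_width: 0.424
grasp_force: 3.6
```

Emit:
{"fn": "servo_tool", "kwargs": {
  "moves": [
    [[0,-1.3,0,0,0,0,36],[0,-1.2,0,0,0,0,36]]
  ]
}}

```text
time: 20.9
tool_pos: [0.5452, -0.0628, 0.0975]
tool_rot: [0.0, 0.101, 0.995, 0.001]
contact_force: [1.8, 5.9, 0.7]
gripper_width: 0.419
grasp_force: 3.5
```

Emit:
{"fn": "servo_tool", "kwargs": {
  "moves": [
    [[0,3,0,0,0,0,36],[0,3,0,0,0,0,36],[0,0,0,0,0,0,50],[0,0,0,0,0,0,50],[0,0,0,0,0,0,50]]
  ]
}}

```text
time: 21.52
tool_pos: [0.5461, -0.0582, 0.0975]
tool_rot: [-0.0, 0.101, 0.995, -0.0]
contact_force: [-0.0, 0.3, 0.3]
gripper_width: 0.585
grasp_force: 0.0
```

Emit:
{"fn": "servo_tool", "kwargs": {
  "moves": [
    [[0,0,-10,0,0,0,50],[0,0,-25,0,0,0,50],[0,0,-30,0,0,0,50],[0,0,-30,0,0,0,50],[0,0,-30,0,0,0,50],[0,0,0,0,0,0,50],[0,0,0,0,0,0,50]]
  ]
}}

```text
time: 22.4
tool_pos: [0.5458, -0.058, 0.2219]
tool_rot: [-0.0, 0.101, 0.995, 0.0]
contact_force: [-0.3, -0.1, -0.3]
gripper_width: 0.583
grasp_force: 0.0
```

```bash
python3 - <<'E'
from plant import manip
from h import *
f=manip.grab_frame("wrist");cv2.imwrite("pics/w2.png",f["image"])
print(manip.state()["tool_pos"],manip.state()["contact_force"])
E
```

```text
[ 0.54543827 -0.05794165  0.22106082] [ 0.53225135  0.34865301 -1.57877059]
```

View pics/w2.png

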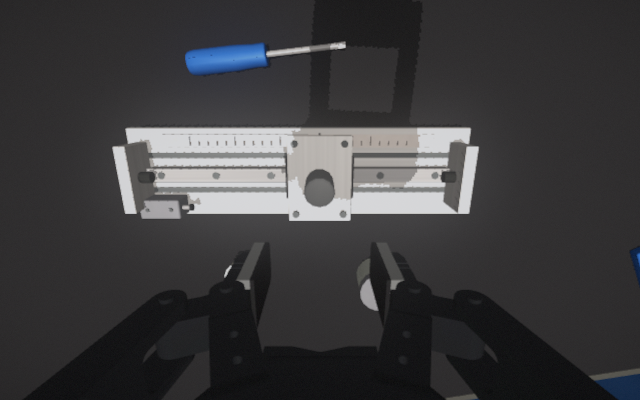

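The carriage stands at (320,180), about 22 mm past mid-travel towards the far end. The gripper is clear above it and the bystanders look undisturbed.

```bash
python3 -c "
from plant import manip
print(manip.job_done())"
```

```text
the job is handed in; nothing more can be done
None
```

The job is handed in (the hand-in gave no verdict): the carriage was eased against the home buffer, run gently to the far buffer, and left released on the tight spot, about 143 mm from home contact.

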